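# Push a vial carrier round an L-shaped guide slot to the reader

### The job

Bring the vial to the reader: with your fingertips, push the round black vial carrier along the long leg of the L-shaped slot in the metal guide track, round the corner, and along the short leg until it is fully home at the end in front of the grey reader housing, and leave it there. Only push it from the side: do not pinch, grip or lift the carrier or its vial, and leave the spare vial, the jar and the tape roll where they stand.

Things in the scene. Friction and masses are not known exactly. Their poses are not given: they have to be found in the camera images.
- track: Fixed flat metal guide track, 173 x 176 mm, top 17 mm above the worktop; place and yaw vary. Origin on the worktop; in its frame the plate spans x -89..84, y -102..74 mm. An L-shaped slot, 15 mm wide, runs along +x at y=35 from x=-50 to 40 (long leg), then along -y at x=40 from y=35 to -45 (short leg). A grey reader housing 50 mm tall stands on it past the end: x 18..62, y -96..-76.
- carrier: Black round vial carrier, 44 mm diameter, 33 mm tall, slides on the track's top; a pale vial with a screw cap is fixed upright in it (22 mm diameter, top about 68 mm above the carrier's underside). Origin at the centre of its underside, z up; its yaw is free. Starts in the first 40 mm of the long leg. About 0.2 kg, slides with dry friction and stays where it is left; a foot under the slot keeps it captive.
- slot_start (a point): Point on the track's top, 17 mm above the worktop: carrier centre at the beginning of the long leg.
- slot_corner (a point): Point on the track's top: carrier centre at the corner of the L. The carrier's 12 mm neck runs in the slot with 1.5 mm clearance each side, so the carrier must be against the far stop of the long leg (at most 1.5 mm short of this point; the stop lies 1.5 mm past it) before it can enter the short leg.
- slot_end (a point): Point on the track's top: carrier centre at the end of the short leg, in front of the reader; the end stop lets it go 1.5 mm further.
- spare_vial: Bystander: loose pale vial with white screw cap, 22 mm diameter, 64 mm tall, standing upright on the cover plate inside the angle of the L, about 135 mm from the corner. Origin at the centre of its underside.
- cream_jar: Bystander: loose white jar with black lid, 55 mm diameter, 44 mm tall, on the worktop to the left of the track. Origin at the centre of its underside.
- label_tape: Bystander: loose roll of white tape lying flat, 66 mm diameter, 19 mm tall, on the worktop to the right of the track. Origin at the centre of its underside.

How it is judged (in metres and radians):
On the way:
1. the carrier has been pushed to the corner of the slot (horizontal distance between carrier and slot_corner below 0.01 m), for 0.02 s.
At the end, for the whole second after the job is handed in: The carrier stands at rest and upright at the end of the short leg, its centre within 5 mm (horizontally) of slot_end, still seated on the track (horizontal distance between carrier and slot_end below 0.005 m and z of carrier in the frame of track below 0.021 m and angle between carrier's own z axis and vertical below 0.08 rad and linear speed of carrier below 0.01 m/s); the robot touches nothing.
It fails at once if the carrier or its vial is pinched or gripped (the fingers touch it with the grasp point inside it) (contact force between the fingers and carrier above 0.3 N and horizontal distance between the grasp point and carrier below 0.012 m and z of the grasp point in the frame of carrier below 0.075 m).
It fails at once if the carrier is lifted or tipped (z of carrier in the frame of track above 0.022 m or angle between carrier's own z axis and vertical above 0.2 rad).
It fails at once if a bystander is moved by more than 15 mm or knocked over (distance of any of spare_vial, cream_jar, label_tape from where it was at the start of the episode above 0.015 m or angle between spare_vial's own z axis and vertical above 0.5 rad).
It also fails if it takes over 45 s, if anything falls off the work surface, if the arm or the gripper's body presses on something with over 40 N, if the wrist force passes 120 N, or if a joint passes its speed limit or range.

### The arm

A 6-joint arm with a two-finger parallel gripper is mounted at the origin on a cart in front of the work surface, level with it; the furniture and walls round the work are solid. World frame = base frame: x ahead of the robot, y to its left, z up, the work surface at z = 0. Lengths are in mm, angles in rad, forces in N, time in s.
With the tool pointing down it reaches from about 275 to 825 mm from the base axis. Payload 5.2 kg.
Tool frame: the origin (TCP) lies at the very end of the fingers, on their centre line; the grasp point (between the pads) lies 19 mm behind it (bot.grip_depth is the distance from the TCP to the grasp point, in mm); z points along the fingers, y is the line along which they close (so a half turn about z gives the same grasp; the last joint's range is limited). The gripper opens to 93 mm and grips with 3 to 60 N. Pads are 15 mm wide; open, the fingers measure 128 mm over their backs; the gripper's body (75 mm by 188 mm) begins 65 mm behind the grasp point.
Start: joints at [-1.447, 0.259, 1.535, -0, 1.348, -0.203], TCP at [176.579, -520.889, 218.653] pointing down, gripper open.
Joint ranges: [-3.14, 3.14], [-0.91, 2.08], [0.19, 2.58], [-1.22, 4.36], [0.22, 2.71], [-3.12, 3.12]. Speed limits (rad/s): [2.57, 2.57, 3.14, 3.14, 3.14, 3.14].

### API

Orientations are given as a rotation vector (axis times angle).
In Python, from workcell import bot, cams gives the robot as it stands. The module is installed in compiled form; this text tells all that it offers.
- The arm moves only by the shell command python3 -m crank 'ROWS' [FORCE]. ROWS is JSON, one flat list of numbers, 5 for each row, row after row: the shift along the world's x, y, z normalised to -1 to 1, where 1 is 0.15 m, then the turn about the world's z normalised to -1 to 1, where 1 is 180 degrees, then the closure, from 0 (fully open) to 1 (shut). A call has 1 to 20 rows; each row shifts and turns the commanded pose from where the row before left it; what a row does not reach is not made up. A row lasts 1/10 s, in which the tool goes at most 50 mm and 8.59 degrees, less where a joint would pass 70% of its speed; a pose out of reach is approached as far as the arm can. A call with a number of a shift or a turn outside -1 to 1 is refused whole. A call with a gripper value outside its range is refused whole. The fingers move at their own pace and stop on an object; FORCE is the grip in N (left out, the last holds). Time passes only in rows, so rows that do not move let the fingers close. It gives the time, the measured TCP pose, the force, the opening and the grip force at its end, in the units of the state.
- bot.sense(): the state, without advancing time (a new reading comes with each control period).
- cams.capture(name): name is "scene" or "top"; returns the picture (384x512x3 uint8, red, green, blue); there is no depth.
- cams.camera_info(name): a dict with "fovy" (degrees; the focal length in pixels is half the picture's height over the tangent of half this angle, whatever the lens; pixels are square), "cx", "cy" (the principal point, pixels), "position" and "orientation" of the camera in the world. Camera axes: x right, y up, looking along -z (the intrinsics and any distortion apply to the point x, -y, -z); pixel columns grow to the right and rows downward; lengths in mm; the calibration is good to about 2 mm. A picture is of the moment at which its call begins. camera_info takes no time and is no camera call.
- bot.close_job(): hands the job in; it is judged then, once.
The state is a dict: "clock": time; "q": joint angles; "qvel": joint speeds; "tau": joint torques, N m; "tool_pos": TCP position; "ee_rot": TCP orientation; "wrist_force": force on the tool from outside, world axes, zero at the start; "moment": the same for the moment, N m; "grip_width": finger opening in mm; "grasp_force": force on a finger pad.
Only numpy, scipy, OpenCV 4.12 (cv2) and the standard library are available. Lean on these libraries where they do the work, as an engineer would, in place of code of your own. Each camera call takes 0.05 s, during which the arm holds its last target. There are 200 camera calls.

## Working session

There is one attempt and no reset: what is moved stays moved. The work goes in short steps, Python scripts to look and compute and a shell command to move; the robot and the scene stay as the last step left them, time stands still between calls to the robot, and variables do not carry over. Pictures are saved under pics/ and viewed, at most 10 in all, crops included, and the job is handed in when it is done.

```bash
mkdir -p pics
cat > h.py <<'E'
import numpy as np, cv2
from scipy.spatial.transform import Rotation as R
from workcell import bot, cams
def ray(name,u,v):
    i=cams.camera_info(name);f=192/np.tan(np.radians(i['fovy'])/2)
    M=np.array(i['orientation'],float);M=R.from_rotvec(M).as_matrix() if M.size==3 else M.reshape(3,3)
    return np.array(i['position'],float),M@np.array([(u-i['cx'])/f,-(v-i['cy'])/f,-1])
def at(name,u,v,z):
    p,d=ray(name,u,v);return p+d*(z-p[2])/d[2]
def px(name,P):
    i=cams.camera_info(name);f=192/np.tan(np.radians(i['fovy'])/2)
    M=R.from_rotvec(np.array(i['orientation'],float)).as_matrix()
    c=M.T@(np.array(P,float)-i['position']);return np.array([i['cx']-f*c[0]/c[2],i['cy']+f*c[1]/c[2]])
E
python3 - <<'E'
from h import *
for n in('scene','top'):
    print(n,cams.camera_info(n)); cv2.imwrite(f'pics/{n}1.png',cv2.resize(cams.capture(n)[:,:,::-1],(800,600)))
print(bot.sense())
E
```

```text
scene {'fovy': 42.39762767658736, 'cx': 250.14212202577437, 'cy': 193.35078047477134, 'position': array([-13.52973444, 743.3538783 , 520.76559067]), 'orientation': array([ 0.40988975, -1.41903622, -2.23767448])}
top {'fovy': 43.23455040571863, 'cx': 253.6805109468248, 'cy': 200.22100386864133, 'position': array([ 398.58191117, -119.49980761, 1249.60899529]), 'orientation': array([ 0.06913269, -0.07830218, -1.56284959])}
{'clock': 0.1, 'q': array([-1.44679017e+00,  2.59256052e-01,  1.53593216e+00, -3.79211212e-05,
        1.34799551e+00, -2.02862520e-01]), 'qvel': array([-1.88303639e-05,  1.62927345e-03, -4.38491369e-03,  2.76977521e-03,
        1.11255138e-03, -8.48857400e-04]), 'tau': array([ 2.33676437e-03, -4.38210046e+01, -2.84642476e+01,  7.19872001e-02,
        3.61852522e-02, -5.27479040e-05]), 'tool_pos': array([ 176.51023906, -520.40697185,  217.92505573]), 'ee_rot': array([-3.09815653e+00, -5.10915525e-01, -4.04564749e-05]), 'wrist_force': array([-1.27457363, -0.63677762, -0.70196966]), 'moment': array([ 0.02769933,  0.02062876, -0.00574715]), 'grasp_force': 0.0, 'grip_width': 92.91701461758298}
```

View pics/scene1.png

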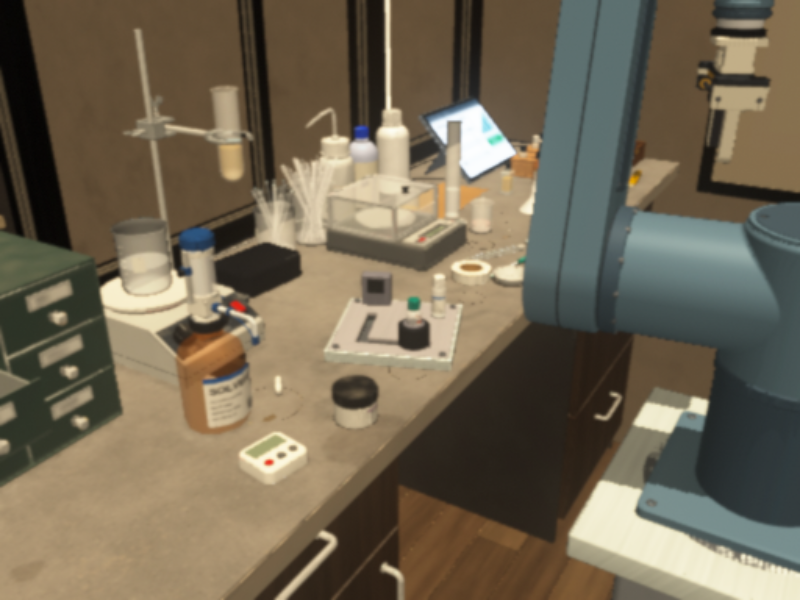

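View pics/top1.png

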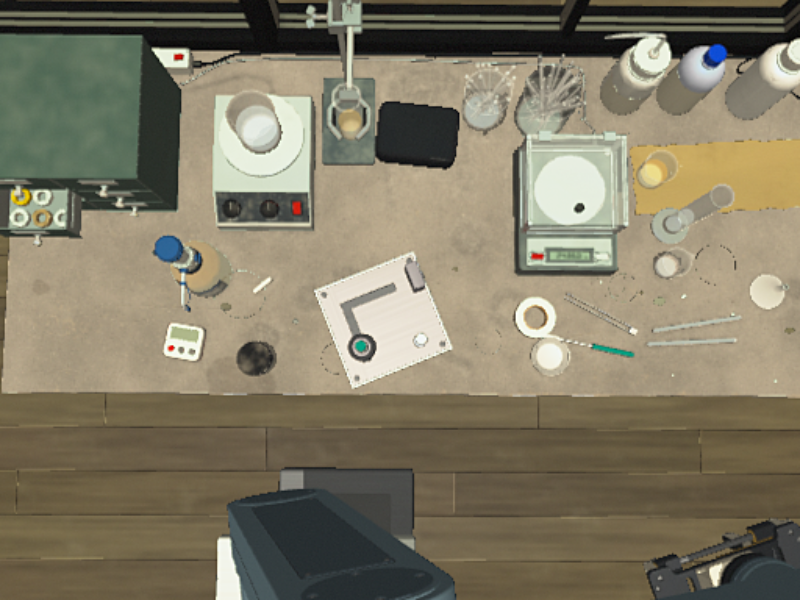

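The top view shows the track with corners at about (315,292), (414,252), (452,349) and (353,388). The carrier is at (361,346), the slot corner at (348,303) and the reader at (415,275). I'll enlarge it.

Run:
```python
from h import *
a=cams.capture('top')[:,:,::-1]
cv2.imwrite('pics/crop.png',cv2.resize(a[150:260,190:300],(600,600),interpolation=cv2.INTER_CUBIC))
b=cams.capture('scene')[:,:,::-1]
cv2.imwrite('pics/crop2.png',cv2.resize(b[160:250,200:310],(770,630)[:1]+(600,),interpolation=cv2.INTER_CUBIC))
```

```text
(no output)
```

View pics/crop.png

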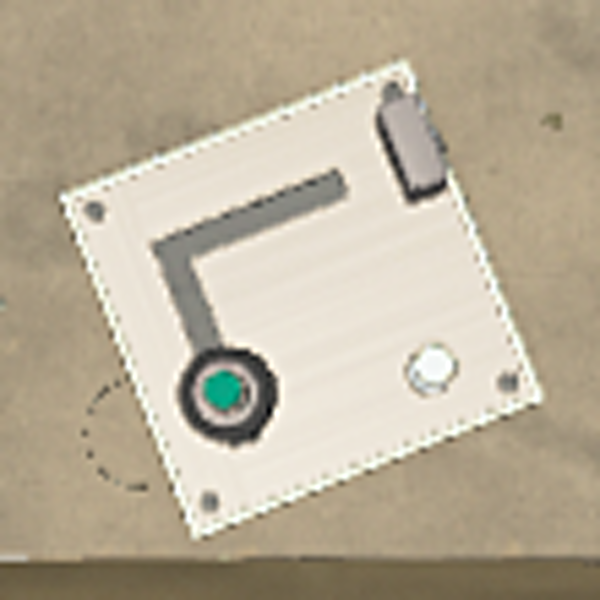

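View pics/crop2.png

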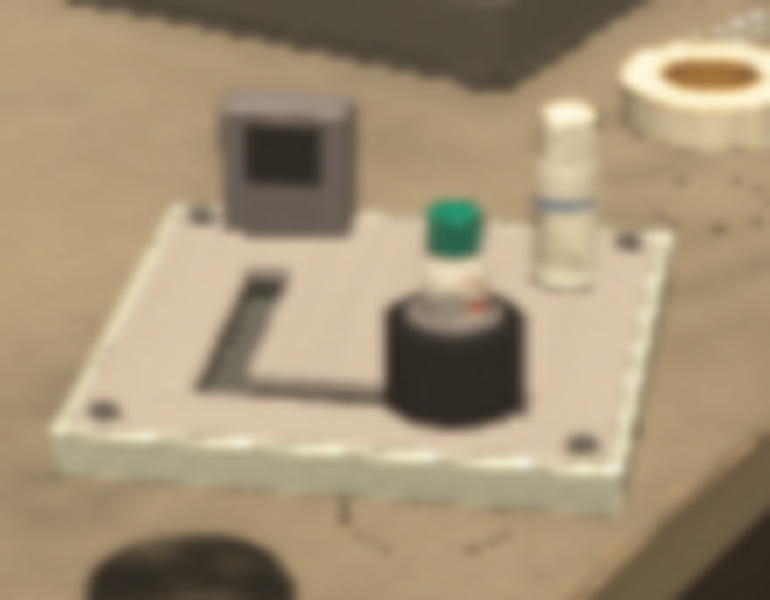

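The top crop shows the plate corners at (63,196), (410,62), (540,402) and (195,538). The carrier rim is centred near (228,396), the spare vial is at (433,368), and the slot corner is at about (172,247). The scene crop shows the plate's top corners at (50,432), (178,208), (672,235) and (622,470).

```bash
cat >> h.py <<'E'
def tc(c,r): return 190+(c+.5)*110/600-.5,150+(r+.5)*110/600-.5
def sc(c,r): return 200+(c+.5)*110/770-.5,160+(r+.5)*90/600-.5
def fit(L,W):
    L=np.array(L,float);W=np.array(W,float)[:,:2];l=L-L.mean(0);w=W-W.mean(0)
    a=np.arctan2((l[:,0]*w[:,1]-l[:,1]*w[:,0]).sum(),(l*w).sum());M=np.array([[np.cos(a),-np.sin(a)],[np.sin(a),np.cos(a)]])
    o=W.mean(0)-M@L.mean(0);return a,o,M,W-(L@M.T+o)
def tri(t,s):
    p,d=ray('top',*t);q,e=ray('scene',*s);k=np.linalg.lstsq(np.c_[d,-e],q-p,rcond=None)[0];return (p+d*k[0]+q+e*k[1])/2
E
python3 - <<'E'
from h import *
np.set_printoptions(precision=1,suppress=True)
L=[(84,74),(84,-102),(-89,-102),(-89,74)]
T=[tc(63,196),tc(410,62),tc(540,402),tc(195,538)]
S=[sc(50,432),sc(178,208),sc(672,235),sc(622,470)]
for t,s in zip(T,S): print('tri',tri(t,s))
W=[at('top',*t,17) for t in T];a,o,M,r=fit(L,W);print(a,o,r)
a2,o2,_,r2=fit(L,[at('scene',*s,17) for s in S]);print(a2,o2,r2)
w=lambda x,y:M@[x,y]+o
for n,p in dict(start=(-50,35),corner=(40,35),end=(40,-45)).items(): print(n,w(*p))
print('slot corner check px',at('top',*tc(172,247),17)[:2])
for n,c,z in(('rim',(228,396),50),('cap',(223,390),85),('spare',(433,368),81)):
    P=at('top',*tc(*c),z)[:2];print(n,P,'track',M.T@(P-o))
print('cap tri',tri(tc(223,390),sc(454,208)),tri(tc(433,366),sc(568,108)))
E
```

```text
tri [551.4   8.3  16.3]
tri [ 616.2 -154.7   14.7]
tri [ 455.5 -215.9   17.8]
tri [391.1 -56.   17.8]
0.3769504173167867 [501.4 -90.2] [[-0.6 -1. ]
 [-0.5 -0.1]
 [ 0.2  2.3]
 [ 0.9 -1.2]]
0.3884959898609627 [499.2 -90.4] [[ 1.4 -0.7]
 [-3.1  2.1]
 [-0.2  0.7]
 [ 1.9 -2.2]]
start [442.  -76.1]
corner [525.7 -43. ]
end [ 555.1 -117.4]
slot corner check px [527.9 -43. ]
rim [456.6 -71.3] track [-34.6  34.1]
cap [457.6 -70.5] track [-33.5  34.5]
spare [ 468.1 -163.2] track [-57.7 -55.6]
cap tri [456.9 -70.9  85.7] [ 468.2 -163.4   83.4]
```

```bash
python3 -m crank '[0.136,0.242,0,0.016,1, 0.136,0.242,0,0,1, 0.136,0.242,0,0,1, 0.136,0.242,0,0,1, 0.136,0.242,0,0,1, 0.136,0.242,0,0,1, 0.136,0.242,0,0,1, 0.136,0.242,0,0,1, 0.136,0.242,0,0,1, 0.136,0.242,0,0,1, 0.136,0.242,0,0,1, 0.136,0.242,0,0,1, 0,0,0,0,1, 0,0,0,0,1]' 20
```

```text
clock: 1.6
tool_pos: [421.3, -84.5, 218.5]
ee_rot: [3.085, 0.594, -0.001]
wrist_force: [0.1, 0.8, -1.1]
grip_width: 0.5
grasp_force: 0.0
```

```bash
python3 -m crank '[0,0,-0.2,0,1, 0,0,-0.2,0,1, 0,0,-0.2,0,1, 0,0,-0.2,0,1, 0,0,-0.2,0,1, 0,0,-0.15,0,1, 0,0,-0.08,0,1, 0,0,-0.05,0,1, 0,0,0,0,1, 0,0,0,0,1]'
python3 - <<'E'
from h import *
b=cams.capture('scene')[:,:,::-1]
cv2.imwrite('pics/crop3.png',cv2.resize(b[130:250,200:330],(650,600),interpolation=cv2.INTER_CUBIC))
E
```

```text
clock: 2.6
tool_pos: [421.6, -86.2, 27.1]
ee_rot: [3.086, 0.587, 0.001]
wrist_force: [0.0, 0.4, 0.0]
grip_width: 0.5
grasp_force: 0.0
```

View pics/crop3.png

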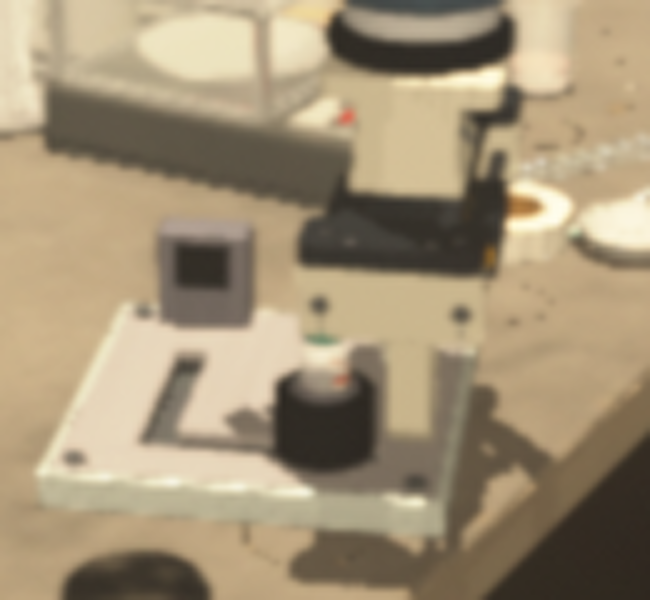

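The fingers are behind the carrier (black, at (325,420)) with a gap, and the gripper body is clear of the cap. I'll push along the long leg.

```bash
python3 -m crank '[0.037,0.015,0,0,1, 0.037,0.015,0,0,1, 0.037,0.015,0,0,1, 0.037,0.015,0,0,1, 0.037,0.015,0,0,1, 0.037,0.015,0,0,1, 0.037,0.015,0,0,1, 0.037,0.015,0,0,1, 0.037,0.015,0,0,1, 0.037,0.015,0,0,1, 0.037,0.015,0,0,1, 0.037,0.015,0,0,1, 0,0,0,0,1]'; python3 -m crank '[0.0186,0.0074,0,0,1, 0.0186,0.0074,0,0,1, 0,0,0,0,1, 0,0,0,0,1]'
```

```text
clock: 3.95
tool_pos: [489.3, -58.1, 26.7]
ee_rot: [3.086, 0.589, 0.002]
wrist_force: [-0.0, 0.2, -0.1]
grip_width: 0.8
grasp_force: 0.0
clock: 4.35
tool_pos: [493.9, -56.0, 26.7]
ee_rot: [3.086, 0.589, 0.001]
wrist_force: [-0.5, -0.0, -0.0]
grip_width: 0.2
grasp_force: 0.0
```

```bash
for i in 1; do :; done; python3 -m crank '[0.0186,0.0074,0,0,1, 0.0124,0.005,0,0,1, 0,0,0,0,1, 0,0,0,0,1]';  python3 -m crank '[0.0124,0.005,0,0,1, 0,0,0,0,1, 0,0,0,0,1]'; python3 -m crank '[0.0124,0.005,0,0,1, 0,0,0,0,1, 0,0,0,0,1]'
```

```text
clock: 4.75
tool_pos: [497.1, -54.5, 26.6]
ee_rot: [-3.086, -0.589, 0.004]
wrist_force: [-4.9, -3.1, 3.3]
grip_width: 0.7
grasp_force: 3.0
clock: 5.05
tool_pos: [497.2, -54.2, 26.6]
ee_rot: [3.086, 0.59, -0.009]
wrist_force: [-10.8, -5.6, 8.9]
grip_width: 0.3
grasp_force: 6.3
clock: 5.35
tool_pos: [497.3, -54.0, 26.6]
ee_rot: [3.085, 0.591, -0.015]
wrist_force: [-16.3, -10.7, 14.1]
grip_width: 0.8
grasp_force: 9.6
```

```bash
python3 -m crank '[-0.124,-0.049,0,0,1, -0.124,-0.049,0,0,1, -0.124,0.31,0,0,1, 0,0,0,0,1, 0,0,0,0,1]'
python3 - <<'E'
from h import *
a=cams.capture('top')[:,:,::-1]
b=cams.capture('scene')[:,:,::-1]
f=lambda x:cv2.resize(x,(400,400),interpolation=cv2.INTER_CUBIC)
cv2.imwrite('pics/c4.png',np.hstack([f(a[150:260,190:300]),f(b[150:260,200:310])]))
p=bot.sense()['tool_pos'][:2];c,s=np.cos(.377),np.sin(.377);d=p-[501.4,-90.2];print(c*d[0]+s*d[1],-s*d[0]+c*d[1])
E
```

```text
clock: 5.85
tool_pos: [446.4, -20.4, 26.9]
ee_rot: [3.085, 0.591, 0.002]
wrist_force: [0.1, -0.6, 0.4]
grip_width: 0.8
grasp_force: 0.0
-24.81531956497167 83.86398794739881
```

View pics/c4.png

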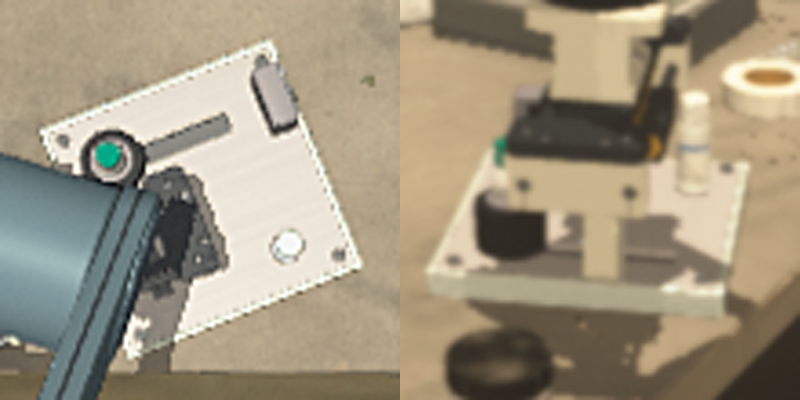

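The carrier is at the corner of the slot: the cap is at (109,154) in the left half of the picture, and the short leg is open to its right. The bystanders haven't moved. Next I'll go round to its outer side and push along the short leg.

```bash
python3 -m crank '[0.133,0.062,0,0,1, 0.133,0.062,0,0,1, 0.133,0.062,0,0,1, 0,0,0,0,1, 0,0,0,0,1]'; python3 -m crank '[0.0147,-0.037,0,0,1, 0.0147,-0.037,0,0,1, 0.0147,-0.037,0,0,1, 0.0147,-0.037,0,0,1, 0.0147,-0.037,0,0,1, 0,0,0,0,1, 0,0,0,0,1]'
```

```text
clock: 6.45
tool_pos: [506.2, 6.6, 26.3]
ee_rot: [3.086, 0.59, -0.001]
wrist_force: [-0.3, -0.6, -0.6]
grip_width: 0.4
grasp_force: 0.0
clock: 7.15
tool_pos: [517.4, -21.3, 26.7]
ee_rot: [3.085, 0.588, 0.001]
wrist_force: [-0.0, 0.2, -0.1]
grip_width: 0.8
grasp_force: 0.0
```

```bash
python3 -m crank '[0.0147,-0.037,0,0,1, 0.0147,-0.037,0,0,1, 0.0147,-0.037,0,0,1, 0.0147,-0.037,0,0,1, 0.0147,-0.037,0,0,1, 0.0147,-0.037,0,0,1, 0.0147,-0.037,0,0,1, 0.0147,-0.037,0,0,1, 0.0147,-0.037,0,0,1, 0,0,0,0,1, 0,0,0,0,1]'; python3 -m crank '[0.0074,-0.0186,0,0,1, 0.0074,-0.0186,0,0,1, 0,0,0,0,1, 0,0,0,0,1]'; python3 -m crank '[0.005,-0.0124,0,0,1, 0.005,-0.0124,0,0,1, 0,0,0,0,1, 0,0,0,0,1]'; python3 -m crank '[0.005,-0.0124,0,0,1, 0,0,0,0,1, 0,0,0,0,1]'
```

```text
clock: 8.25
tool_pos: [537.2, -71.3, 26.7]
ee_rot: [3.085, 0.588, 0.001]
wrist_force: [0.3, -0.0, -0.0]
grip_width: 0.3
grasp_force: 0.0
clock: 8.65
tool_pos: [539.2, -76.5, 26.6]
ee_rot: [3.086, 0.589, 0.0]
wrist_force: [-0.1, -0.2, 0.4]
grip_width: 0.6
grasp_force: 0.1
clock: 9.05
tool_pos: [540.7, -80.3, 26.6]
ee_rot: [3.086, 0.589, 0.0]
wrist_force: [-0.7, 0.9, -0.4]
grip_width: 0.8
grasp_force: 0.4
clock: 9.35
tool_pos: [541.4, -82.1, 26.6]
ee_rot: [3.086, 0.589, 0.0]
wrist_force: [-0.9, 0.3, 0.2]
grip_width: 0.5
grasp_force: 0.5
```

```bash
for i in 1; do :; done; python3 -m crank '[0.005,-0.0124,0,0,1, 0,0,0,0,1, 0,0,0,0,1]'; python3 -m crank '[0.005,-0.0124,0,0,1, 0,0,0,0,1, 0,0,0,0,1]'; python3 -m crank '[0.005,-0.0124,0,0,1, 0,0,0,0,1, 0,0,0,0,1]'
```

```text
clock: 9.65
tool_pos: [542.2, -84.0, 26.6]
ee_rot: [3.086, 0.589, 0.0]
wrist_force: [-0.6, 1.3, 0.2]
grip_width: 0.5
grasp_force: 0.5
clock: 9.95
tool_pos: [542.6, -85.2, 26.7]
ee_rot: [-3.085, -0.589, 0.001]
wrist_force: [-3.0, 5.1, 3.2]
grip_width: 0.6
grasp_force: 2.5
clock: 10.25
tool_pos: [542.6, -85.5, 26.8]
ee_rot: [-3.083, -0.588, 0.002]
wrist_force: [-3.5, 9.6, 6.7]
grip_width: 0.3
grasp_force: 5.5
```

Run:
```python
from h import *
a=cams.capture('top')[:,:,::-1]
b=cams.capture('scene')[:,:,::-1]
f=lambda x:cv2.resize(x,(400,400),interpolation=cv2.INTER_CUBIC)
cv2.imwrite('pics/c5.png',np.hstack([f(a[150:260,190:300]),f(b[150:260,200:310])]))
```

```text
(no output)
```

View pics/c5.png

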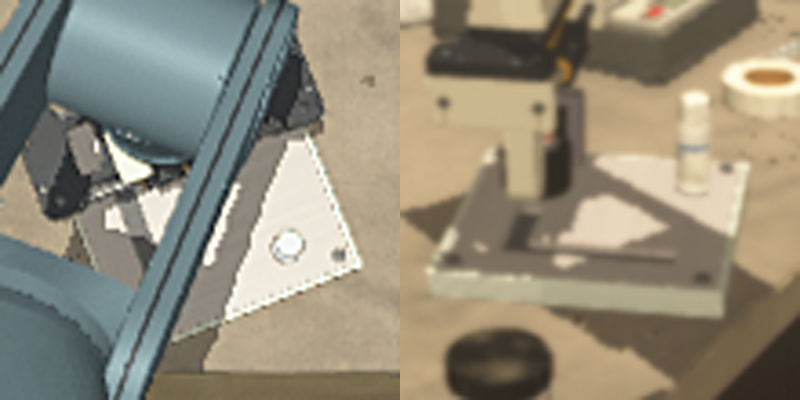

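The stop force has built up, and the carrier now sits behind the fingers next to the reader. I'll back off, rise, move clear and verify.

```bash
python3 -m crank '[-0.05,0.124,0,0,1, -0.05,0.124,0,0,1, -0.05,0.124,0,0,1, 0,0,0.3,0,1, 0,0,0.3,0,1, 0,0,0.3,0,1, 0,0,0.3,0,1, -0.1,0.3,0,0,1, -0.1,0.3,0,0,1, -0.1,0.3,0,0,1, -0.1,0.3,0,0,1, -0.1,0.3,0,0,1, 0,0,0,0,1, 0,0,0,0,1]'
python3 - <<'E'
from h import *
a=cams.capture('top')[:,:,::-1]
cv2.imwrite('pics/c6.png',cv2.resize(a[150:260,190:300],(600,600),interpolation=cv2.INTER_CUBIC))
E
```

```text
clock: 11.75
tool_pos: [445.0, 194.6, 206.6]
ee_rot: [3.084, 0.595, 0.001]
wrist_force: [0.4, -0.1, -0.2]
grip_width: 0.8
grasp_force: 0.0
```

View pics/c6.png

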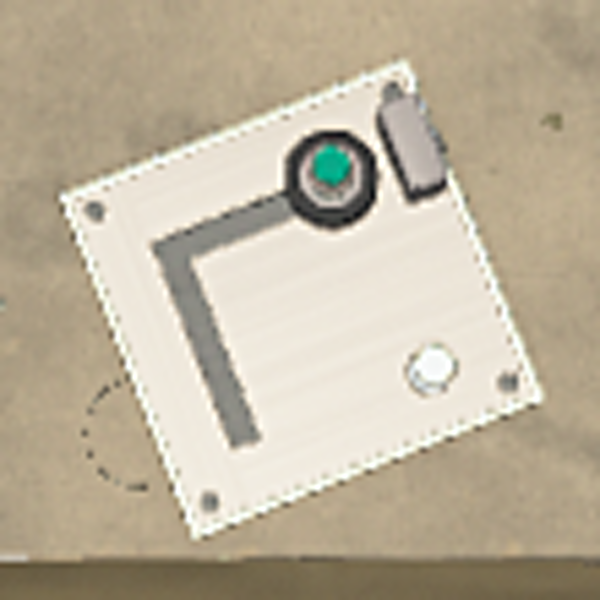

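The carrier is at the end of the short leg, with the cap at (331,164) and the rim centred at about (332,178). The spare vial still stands at (433,368). I'll check the distance, then hand in.

Run:
```python
from h import *
c,s=np.cos(.377),np.sin(.377)
for p,z in(((331,164),85),((332,178),50)):
    d=at('top',*tc(*p),z)[:2]-[501.4,-90.2];print(c*d[0]+s*d[1],-s*d[0]+c*d[1])
if abs(-s*d[0]+c*d[1]+45)<4: print(bot.close_job())
```

```text
42.94434262690699 -46.23926177851823
41.24428656573932 -46.03880826859623
the job is handed in; nothing more can be done
None
```

The carrier was pushed round the corner and up against the end stop in front of the reader, about 1–3 mm from `slot_end` by the camera. The arm is clear, the spare vial has not moved, and the job is handed in; no verdict was returned.

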